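# Seat the filter carrier on its locating pins

### The job

Nudge the aluminium filter carrier plate sideways with the fingertips, squaring it up as needed, until both of its holes drop over the jig's two locating pins and it lies flat on the deck. Only push it, never lift it, and leave everything else on the shelf where it is; finish with the plate at rest and the hand clear.

Things in the scene. Friction and masses are not known exactly. Their poses are not given: they have to be found in the camera images.
- jig: Fixed jig. Origin on the board (z 0) midway between its two pins; x runs from step to deck, y along the line of the pins, z up. Dark steel deck: top 12 mm above the board, x = -57 to +78 mm. Black step: top 21 mm above the board, x = -125 to -57 mm. Both reach 90 mm either side in y. Steel pins stand on the deck at x = 0, y = +52 and -52 mm.
- pin_left (a point): Tip of the pin at y = +52 mm of the jig. Both pins: 10 mm diameter, round (hemispherical) nose, tip level with the step, 9 mm above the deck.
- pin_right (a point): Tip of the pin at y = -52 mm of the jig, the same as the other.
- carrier: Loose flat aluminium plate, 110 mm (x) by 140 mm (y) by 8 mm thick, 0.2 to 0.45 kg, dry friction; a round clear filter set flush in its middle, nothing to get hold of. Origin: centre of the underside, z up. At the start it lies level, rear on the step, front on the pin tips, 20 to 42 mm short of home towards -x of the jig, up to 12 mm off in y, up to 0.12 rad askew.
- hole_left (a point): Centre of the through hole (13 mm) at x = 0, y = +52 mm of the carrier, at its underside. It belongs on pin_left. The round noses draw the holes in when both are within about 3 mm.
- hole_right (a point): Centre of the like hole at y = -52 mm of the carrier; belongs on pin_right. Seated: carrier axes match the jig axes, carrier origin 12 mm above the board, rear edge 2 mm in front of the step, top 1 mm below the top of the step.
- clamp: bystander: red cast-iron C-clamp lying flat, gripping a short upright aluminium tube (77 mm across, 50 mm tall); fixed, about 190 by 110 mm, origin on the board near the middle of the clamp; left (+y of the jig) of the jig
- cheshire: bystander, loose: Cheshire collimating eyepiece, polished chrome, standing on end, 40 mm across, 70 mm tall; origin at the centre of its underside
- hood: bystander, loose: black rubber lens hood, an open ring 68 mm across and 40 mm tall; origin at the centre of its underside
- spacer: bystander, loose: bronze spacer ring, 52 mm across, 14 mm tall; origin at the centre of its underside
- filter: bystander, loose: loose round filter, clear disc in a steel rim, 52 mm across, 7 mm thick, lying flat; origin at the centre of its underside
- eyepiece: bystander, loose: black eyepiece with a steel barrel, standing on end, 42 mm across, 64 mm tall; origin at the centre of its underside
Things that resemble listed ones, but are neither listed nor needed, are in the scene too. Several things have the shape of the carrier; the one meant has the colours described above.

How it is judged:
At the end, for the whole second after the job is handed in: The carrier lies flat on the deck (its underside within 1.8 mm of the deck at its centre, tilt below 0.03 rad), each hole within 4 mm of its own pin's axis and the plate square to the jig within 0.08 rad, at rest (z of carrier in the frame of jig below 0.0138 m and angle between carrier's own z axis and vertical below 0.03 rad and horizontal distance between hole_left and pin_left below 0.004 m and horizontal distance between hole_right and pin_right below 0.004 m and angle between the x axis of carrier and the x axis of jig, either way round below 0.08 rad and linear speed of carrier below 0.01 m/s); the robot touches nothing.
It fails at once if the carrier is lifted: its origin rises more than 10 mm above its starting level, or it is tipped by more than 0.3 rad (z of carrier in the frame of jig above 0.031 m or angle between carrier's own z axis and vertical above 0.3 rad).
It fails at once if a bystander is disturbed: moved more than 20 mm or tipped by more than 0.4 rad ((distance of cheshire from where it was at the start of the episode above 0.02 m or angle between cheshire's own z axis and vertical above 0.4 rad) or (distance of hood from where it was at the start of the episode above 0.02 m or angle between hood's own z axis and vertical above 0.4 rad) or (distance of spacer from where it was at the start of the episode above 0.02 m or angle between spacer's own z axis and vertical above 0.4 rad) or (distance of filter from where it was at the start of the episode above 0.02 m or angle between filter's own z axis and vertical above 0.4 rad) or (distance of eyepiece from where it was at the start of the episode above 0.02 m or angle between eyepiece's own z axis and vertical above 0.4 rad)).
It fails at once if the clamp is struck with more than 15 N (contact force between the arm and clamp above 15 N).
It also fails if it takes over 72 s, if anything falls off the work surface, if the arm or the gripper's body presses on something with over 40 N, if the wrist force passes 120 N, or if a joint passes its speed limit or range.

### The arm

A 6-joint arm with a two-finger parallel gripper is mounted at the origin on the work surface. World frame = base frame: x ahead of the robot, y to its left, z up, the work surface at z = 0. Lengths are in m, angles in rad, forces in N, time in s.
With the tool pointing down it reaches from about 0.2 to 0.875 m from the base axis. Payload 3.4 kg.
Tool frame: the origin (TCP) lies between the finger pads; the fingertips stand 25 mm ahead of it and the grasp point (between the pads) lies 6 mm ahead of it (r.nose_length is the z of the fingertips in the tool frame, in m); z points along the fingers, y is the line along which they close (so a half turn about z gives the same grasp; the last joint's range is limited). The gripper opens to 94 mm and grips with 3 to 60 N. Pads are 16 mm wide; open, the fingers measure 119 mm over their backs; the gripper's body (75 mm by 177 mm) begins 78 mm behind the grasp point.
Start: joints at [1.005, 0.276, 1.505, -0, 1.361, -0.121], TCP at [0.247, 0.519, 0.23] pointing down, gripper open.
Joint ranges: [-2.89, 2.89], [-0.75, 2.08], [0.22, 2.7], [-1.18, 4.32], [0.11, 2.71], [-2.7, 2.7]. Speed limits (rad/s): [2.57, 2.57, 3.14, 3.14, 3.14, 3.14].

### API

Orientations are given as a unit quaternion [w, x, y, z].
In Python, from plant import r, gripper_to, inverse_kinematics, vision, models, telemetry gives the robot as it stands. Calls block until the motion is done:
- r.move_to(position, orientation): joint-space move of the TCP to a pose.
- r.move_l(position, rot=None, vel=0.15, guard=None): straight line of the TCP; rot=None keeps the orientation; vel is the mean speed in m/s. With guard (N) it stops when the force on the tool has changed by that much, and returns True; else False.
- r.movej(angles): joint-space move.
- gripper_to(opening, f_grip=None): finger opening in m; f_grip is the grip in N (None keeps the last); returns when the fingers have stopped.
- r.hold(seconds).
- inverse_kinematics(position, orientation): joint angles nearest the present ones, or None.
- vision.snapshot(name): name is "side" or "top"; returns the picture (400x640x3 uint8, red, green, blue); there is no depth.
- vision.get_calibration(name): a dict with "fx", "fy", "cx", "cy" (pixels), "position" and "orientation" of the camera in the world. Camera axes: x right, y down, z forward; pixel columns grow to the right and rows downward; lengths in m; the calibration is good to about 2 mm. A picture is of the moment at which its call begins. get_calibration takes no time and is no camera call.
A pose or a line that the arm cannot do raises r.PlanningError and nothing moves.
- r.sign_off(): hands the job in; it is judged then, once.
Trained networks look in the newest picture that a camera, given by its name, has taken for a name from the list of things; names that differ only in an ending like _2 or _b are one class to them, and where a whole thing is asked for, a point or a joint stands for the part that bears it (a point fixed in the world has none). Each returns a list of dicts, best first, with "score" (0 to 1); they miss things now and then, are a little off and sometimes report something else, mostly with a low value. They report only what shows in the picture. A call takes as long as a camera call. They do not tell look-alikes from the thing itself.
- models.boxes_of(thing, camera): "at" ([x, y, z] in m, in world coordinates, good to about 4 mm: the middle of the surface that is visible of it).
- models.regions_of(thing, camera): "pixels" (400x640 bool, what is visible of it).
- models.mark_of(thing, camera): "at" ([x, y, z] in m, in world coordinates, good to about 4 mm: a listed point, or the origin of a listed thing).
Readings, each from a call of its own:
- telemetry.current_t(): time.
- telemetry.current_joints(): joint angles.
- telemetry.current_dq(): joint speeds.
- telemetry.current_joint_efforts(): joint torques, N m.
- telemetry.current_ee_pos(): TCP position.
- telemetry.current_tool_rot(): TCP orientation.
- telemetry.current_wrist_force(): force on the tool from outside, world axes, zero at the start.
- telemetry.current_torque(): the same for the moment, N m.
- telemetry.current_opening(): finger opening in m.
- telemetry.current_finger_force(): force on a finger pad.
Only numpy, scipy, OpenCV 4.12 (cv2) and the standard library are available. Lean on these libraries where they do the work, as an engineer would, in place of code of your own. Each camera call takes 0.05 s, during which the arm holds its last target. There are 200 camera calls.

## Working session

There is one attempt and no reset: what is moved stays moved. The work goes in short steps, each a Python script; the robot and the scene stay as the last script left them, time stands still between calls to the robot, and variables do not carry over. Pictures are saved under pics/ and viewed, at most 10 in all, crops included, and the job is handed in when it is done.

```bash
mkdir -p pics
python3 - <<'E'
from plant import r, vision, models, telemetry
import cv2, numpy as np
for c in ("top","side"):
    im=vision.snapshot(c); cv2.imwrite(f"pics/{c}0.png",im[:,:,::-1])
    k=vision.get_calibration(c); print(c,{a:np.round(b,4).tolist() for a,b in k.items()})
    for t in ["jig","pin_left","pin_right","carrier","hole_left","hole_right","clamp","cheshire","hood","spacer","filter","eyepiece"]:
        print(t,[(np.round(d["at"],3).tolist(),round(d["score"],2)) for d in models.mark_of(t,c)])
print(telemetry.current_t(), r.nose_length)
E
```

```text
top {'fx': 506.6248, 'fy': 506.6248, 'cx': 317.8266, 'cy': 195.484, 'position': [0.4156, -0.0189, 1.25], 'orientation': [-0.0376, 0.7117, -0.7007, 0.0339]}
jig [([0.55, 0.089, 0.021], 0.69), ([0.547, 0.036, 0.001], 0.67), ([0.525, 0.079, 0.019], 0.63)]
pin_left [([0.552, 0.087, 0.021], 0.73)]
pin_right [([0.548, -0.017, 0.023], 0.71), ([0.548, 0.036, -0.0], 0.7)]
carrier [([0.523, 0.025, 0.019], 0.7), ([0.327, -0.249, 0.0], 0.7), ([0.29, 0.202, -0.003], 0.67), ([0.61, -0.342, -0.002], 0.62)]
hole_left [([0.526, 0.082, 0.018], 0.9), ([0.277, -0.246, -0.002], 0.7), ([0.316, 0.247, -0.0], 0.64), ([0.557, -0.326, -0.001], 0.64)]
hole_right [([0.384, -0.254, 0.003], 0.94), ([0.524, -0.024, 0.022], 0.84), ([0.262, 0.157, -0.002], 0.69)]
clamp [([0.533, 0.26, 0.001], 0.72)]
cheshire [([0.471, -0.175, 0.001], 0.56)]
hood [([0.653, -0.148, 0.001], 0.8), ([0.672, -0.026, 0.0], 0.45)]
spacer [([0.473, -0.177, 0.0], 0.66)]
filter [([0.67, -0.026, -0.003], 0.84)]
eyepiece [([0.563, -0.173, 0.0], 0.66)]
side {'fx': 453.0231, 'fy': 453.0231, 'cx': 322.6446, 'cy': 196.3826, 'position': [0.2425, -0.5669, 0.7272], 'orientation': [-0.3507, 0.9038, -0.2307, 0.0827]}
jig []
pin_left [([0.556, 0.094, 0.021], 0.69), ([0.527, 0.078, 0.019], 0.48)]
pin_right [([0.551, -0.018, 0.024], 0.65)]
carrier [([0.292, 0.208, -0.002], 0.81), ([0.328, -0.253, 0.002], 0.79), ([0.522, 0.024, 0.022], 0.75), ([0.604, -0.343, -0.003], 0.59)]
hole_left [([0.56, -0.323, -0.001], 0.93), ([0.315, 0.245, -0.001], 0.72), ([0.524, 0.079, 0.02], 0.7)]
hole_right [([0.52, -0.023, 0.024], 0.95), ([0.264, 0.154, -0.0], 0.86), ([0.378, -0.255, 0.002], 0.62), ([0.66, -0.36, 0.004], 0.56)]
clamp [([0.531, 0.259, 0.001], 0.58)]
cheshire [([0.688, 0.105, -0.002], 0.91)]
hood []
spacer [([0.476, -0.177, 0.002], 0.74), ([0.655, -0.15, -0.001], 0.24)]
filter [([0.674, -0.027, 0.0], 0.55)]
eyepiece [([0.557, -0.177, -0.003], 0.87)]
1.3 0.025
```

View pics/top0.png

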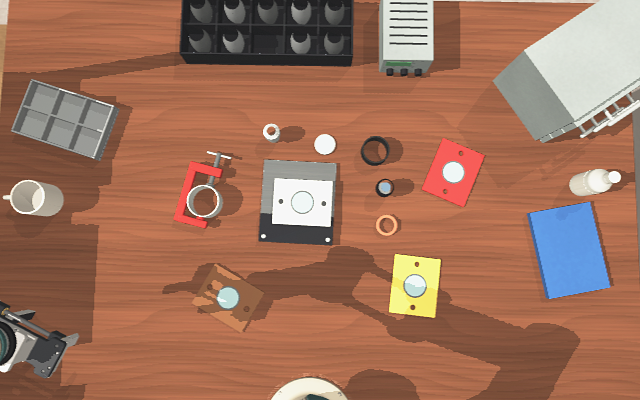

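```bash
python3 -c "
import cv2
a=cv2.imread('pics/top0.png');b=cv2.imread('pics/side0.png')
def P(c):
  pass
cv2.imwrite('pics/side_crop.png',cv2.resize(b,None,fx=1.25,fy=1.25))
"
```

```text
(no output)
```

View pics/side_crop.png

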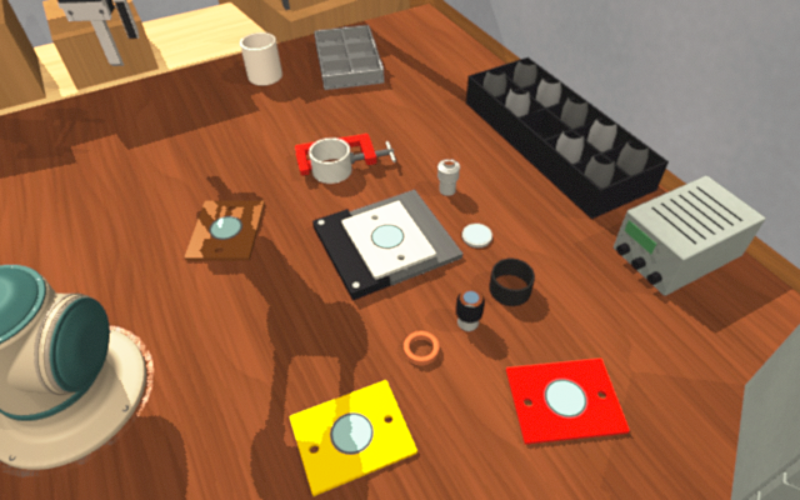

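Candidates in the top view are silver (302,202) on the jig, red (453,172), yellow (415,286) and copper (228,298). Only the silver plate on the jig is aluminium. I'll check it in a close crop and fit the plate and jig outlines.

```bash
cat > h.py <<'E'
import cv2, numpy as np
from plant import r, vision, models, telemetry, gripper_to, inverse_kinematics
from scipy.spatial.transform import Rotation as R
def K(c):
    k=vision.get_calibration(c); return k,R.from_quat(k["orientation"],scalar_first=True).as_matrix()
def unproj(uv,z,c="top"):
    k,M=K(c); uv=np.atleast_2d(uv).astype(float)
    d=np.c_[(uv[:,0]-k["cx"])/k["fx"],(uv[:,1]-k["cy"])/k["fy"],np.ones(len(uv))]@M.T
    p=np.array(k["position"]); return p+d*((z-p[2])/d[:,2])[:,None]
def proj(P,c="top"):
    k,M=K(c); q=(np.atleast_2d(P)-k["position"])@M
    return np.c_[q[:,0]/q[:,2]*k["fx"]+k["cx"],q[:,1]/q[:,2]*k["fy"]+k["cy"]]
E
python3 - <<'E'
from h import *
im=cv2.imread("pics/top0.png"); x0,y0=240,140
c=im[y0:y0+120,x0:x0+120]; big=cv2.resize(c,None,fx=5,fy=5,interpolation=cv2.INTER_CUBIC)
cv2.imwrite("pics/crop.png",big)
hsv=cv2.cvtColor(c,cv2.COLOR_BGR2HSV)
for v,u in [(202,285),(170,300),(232,300),(205,268),(202,330)]: print(v,u,im[v,u])
E
```

```text
202 285 [247 248 248]
170 300 [150 157 156]
232 300 [66 65 64]
205 268 [151 157 153]
202 330 [251 251 251]
```

View pics/crop.png

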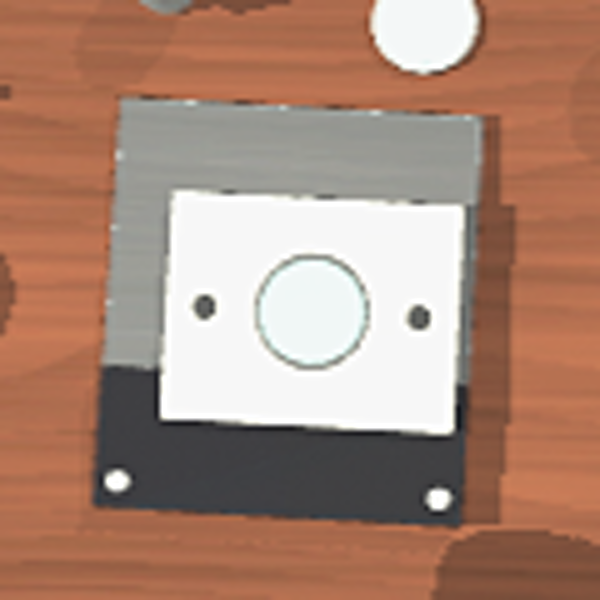

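```bash
cat >> h.py <<'E'
from scipy.optimize import least_squares
def fit(local,uv,camera="top"):
    """planar pose (x,y,yaw) of points local (z = world height) from pixels"""
    def pts(p):
        c,s=np.cos(p[2]),np.sin(p[2]); L=np.asarray(local,float)
        return np.c_[p[0]+c*L[:,0]-s*L[:,1],p[1]+s*L[:,0]+c*L[:,1],L[:,2]]
    s=least_squares(lambda p:(proj(pts(p),camera)-uv).ravel(),[.55,.03,0],loss="soft_l1")
    return s.x,np.abs(s.fun).mean()
def rel(c,j):
    d=np.array(c[:2])-j[:2]; a=j[2]; return np.array([np.cos(a)*d[0]+np.sin(a)*d[1],-np.sin(a)*d[0]+np.cos(a)*d[1],c[2]-a])
E
python3 - <<'E'
from h import *
f=lambda a:(np.array(a)+.5)/5-.5+[240,140]
m=.001
J,e=fit(np.array([[78,90,12],[78,-90,12],[-125,-90,21],[-125,90,21],[-57,90,21]])*m,f([(119,97),(483,117),(461,523),(93,506),(102,367)])); print("jig",J.round(4),e)
C,e=fit(np.array([[55,70,29],[55,-70,29],[-55,-70,29],[-55,70,29],[0,52,29],[0,-52,29]])*m,f([(170,190),(466,205),(455,433),(160,420),(204,306),(419,317)])); print("car",C.round(4),e)
print(rel(C,J).round(4))
E
```

```text
jig [ 0.5493  0.0373 -0.0354] 0.28599769794723784
car [ 0.5233  0.0265 -0.0312] 0.35595687092655953
[-0.0256 -0.0117  0.0042]
```

The crop shows a silver plate with a pale filter and its holes at about crop (204,306) and (419,317). It lies on the black step and grey deck. Relative to home it sits about −26 mm in x and −12 mm in y, and nearly square. I'll push it flush in +y first, then look again.

```bash
cat >> h.py <<'E'
J=np.array([.5493,.0373,-.0354]); TIP=.0245
def w(x,y,z):  # jig mm -> world TCP position with fingertip height z (m)
    a=J[2]; x,y=x*1e-3,y*1e-3
    return [J[0]+np.cos(a)*x-np.sin(a)*y, J[1]+np.sin(a)*x+np.cos(a)*y, z+r.nose_length]
def down(yaw): # quaternion, tool y axis at angle yaw, best reachable of the two
    y=np.array([np.cos(yaw),np.sin(yaw),0]); z=np.array([0,0,-1.]); M=np.c_[np.cross(y,z),y,z]
    return R.from_matrix(M).as_quat(scalar_first=True)
def qbest(p,yaw):
    c=[]
    for q in (down(yaw),down(yaw+np.pi)):
        s=inverse_kinematics(p,q)
        if s is not None: c.append((abs(s[5]),q))
    return min(c,key=lambda t:t[0])[1]
E
python3 - <<'E'
from h import *
gripper_to(.06)
p=w(-27,-112,.10); q=qbest(p,J[2]); r.move_to(p,q)
r.move_l(w(-27,-105,TIP),vel=.1)
print(telemetry.current_wrist_force())
r.move_l(w(-27,-92,TIP),vel=.05)
print(telemetry.current_wrist_force())
r.move_l(w(-26,-78,TIP),vel=.02)
print(telemetry.current_wrist_force(), telemetry.current_ee_pos()-np.array(w(-26,-78,TIP)))
r.move_l(w(-26,-100,TIP),vel=.1); r.move_l(w(-26,-160,.12),vel=.2)
for c in ("top","side"): cv2.imwrite(f"pics/{c}1.png",vision.snapshot(c)[:,:,::-1])
im=cv2.imread("pics/top1.png")[140:260,240:360]; 
im2=cv2.imread("pics/side1.png"); u,v=proj([[.53,.03,.02]],"side")[0].astype(int); print(u-60,v-60)
a=[cv2.resize(i,None,fx=k,fy=k,interpolation=cv2.INTER_CUBIC) for i,k in((im,3.3),(im2[v-60:v+60,u-60:u+60],3.3))]
cv2.imwrite("pics/p1.png",np.hstack(a)); print(telemetry.current_t())
E
```

```text
[ 0.30071042 -0.00311329 -0.22675774]
[-0.39361401 -0.03103206  0.90256212]
[ 0.62012813 -0.58264386 -0.12416359] [4.73514620e-05 2.53115675e-04 7.44270732e-06]
252 129
7.7
```

View pics/p1.png

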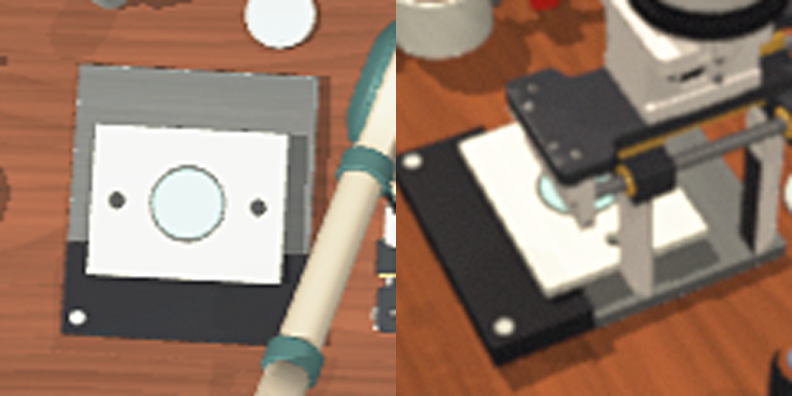

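The push worked: the plate (crop left, holes at about (117,200) and (258,207)) moved left and stayed square. I'll automate the plate measurement so the relative pose is sharper.

```bash
cat >> h.py <<'E'
def plate(img,z=.029,cam="top"):
    """plate pose in jig frame (mm, mm, rad) from a BGR top picture: bright outline and dark holes"""
    g=cv2.resize(img[140:260,240:360],None,fx=8,fy=8,interpolation=cv2.INTER_CUBIC).min(axis=2)
    cs,_=cv2.findContours((g>203).astype(np.uint8),cv2.RETR_CCOMP,cv2.CHAIN_APPROX_NONE)
    f=lambda a:(np.asarray(a)+.5)/8-.5+[240,140]
    ctr=tuple(map(float,(proj([[*w(-12,-5,0)[:2],z]])[0]-[240,140]+.5)*8-.5))
    c=max((c for c in cs if cv2.contourArea(c)>5e4),key=cv2.contourArea)
    b=cv2.minAreaRect(c); uv=f(cv2.boxPoints(b)); P=unproj(uv,z)[:,:2]
    out=[rel([*p,J[2]],J)[:2]*1e3 for p in P]; mid=np.mean(out,0)
    H=[]
    for k in cs:
        A=cv2.contourArea(k); m=cv2.moments(k)
        if 150<A<1800:
            u=f([m["m10"]/m["m00"],m["m01"]/m["m00"]]); h=rel([*unproj(u,z)[0,:2],J[2]],J)[:2]*1e3
            if 40<abs(h[1]-mid[1])<62 and abs(h[0]-mid[0])<12: H.append(h)
    H=sorted(H,key=lambda h:-h[1])
    e=P[1]-P[0]; size=np.linalg.norm(np.diff(P,axis=0),axis=1)[:2]*1e3
    yaw=(np.arctan2(e[1],e[0])-J[2]+np.pi/4)%(np.pi/2)-np.pi/4
    return mid.round(1),round(yaw,4),size.round(1),np.round(H,1).tolist()
E
python3 - <<'E'
from h import *
for n in (0,1): print(plate(cv2.imread(f"pics/top{n}.png")))
E
```

```text
(array([-25.3, -11.2]), np.float64(0.0061), array([111.2, 143.3]), [[-25.8, 40.7], [-25.9, -63.2]])
(array([-24.6,   2.5]), np.float64(0.0089), array([110.6, 142.7]), [[-24.8, 54.1], [-25.0, -49.7]])
```

```bash
cat >> h.py <<'E'
def look(n):
    cv2.imwrite(f"pics/top{n}.png",vision.snapshot("top")[:,:,::-1]); print(plate(cv2.imread(f"pics/top{n}.png")),telemetry.current_t())
E
python3 - <<'E'
from h import *
p=w(-25,-160,.14); r.move_l(p,vel=.3)
r.move_l(w(-25,160,.14),vel=.3)
for y in (79,):
    r.move_l(w(-25,98,.06),vel=.3); r.move_l(w(-25,98,TIP),vel=.1); r.move_l(w(-25,y,TIP),vel=.03)
    r.move_l(w(-25,98,TIP),vel=.1); r.move_l(w(-25,160,.14),vel=.3)
look(2)
E
```

```text
(array([-24.6,   0.1]), np.float64(0.0083), array([110.9, 142.1]), [[-25.2, 51.5]]) 11.9167
```

y is now about 0. Next is the push in +x.

Run:
```python
from h import *
gripper_to(.08)
p=w(-150,0,.12); r.move_to(p,qbest(p,J[2]+np.pi/2))
r.move_l(w(-112,0,.05),vel=.2); r.move_l(w(-112,0,TIP),vel=.08)
r.move_l(w(-92,0,TIP),vel=.06); r.move_l(w(-69,0,TIP),vel=.03)
print(telemetry.current_wrist_force())
r.move_l(w(-112,0,TIP),vel=.15); r.move_l(w(-190,0,.12),vel=.3)
look(3)
cv2.imwrite("pics/c3.png",cv2.resize(cv2.imread("pics/top3.png")[140:260,240:360],None,fx=4,fy=4,interpolation=cv2.INTER_CUBIC))
```

```text
[ 0.83395829 -0.20181586  0.11755146]
(array([-1.8,  0.2]), np.float64(0.0098), array([110.6, 142.2]), [[-2.0, 51.0], [-2.0, -51.1], [-2.1, -51.7]]) 17.0583
```

View pics/c3.png

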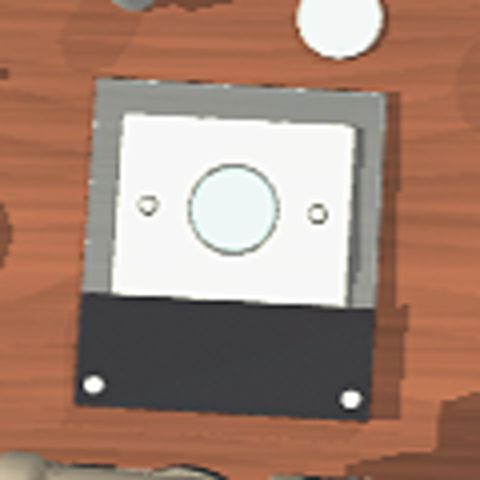

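The shadow to the right of the plate has narrowed from about 5.5 px to 2 px and the pins fill the holes, so it looks seated. I'll confirm with the side camera.

Run:
```python
from h import *
print(plate(cv2.imread("pics/top3.png"),z=.020))
im=vision.snapshot("side")[:,:,::-1].copy(); u,v=proj([[.53,.03,.02]],"side")[0].astype(int)
cv2.imwrite("pics/s3.png",cv2.resize(im[v-60:v+60,u-60:u+80],None,fx=5,fy=5,interpolation=cv2.INTER_CUBIC))
for c in ("top","side"):
  for t in ("carrier","hole_left","hole_right","pin_left","pin_right"): print(c,t,[np.round(d["at"],4).tolist() for d in models.mark_of(t,c) if abs(d["at"][0]-.55)<.04 and abs(d["at"][1]-.03)<.1])
```

```text
(array([-0.8,  0.6]), np.float64(0.0098), array([111.4, 143.3]), [[-1.1, 51.9], [-1.0, -51.0], [-1.1, -51.6]])
top carrier [[0.5496, 0.0355, 0.0112]]
top hole_left [[0.5484, 0.0949, 0.0115]]
top hole_right [[0.5474, -0.013, 0.0149]]
top pin_left [[0.5523, 0.0872, 0.0205]]
top pin_right [[0.5471, -0.0153, 0.0228]]
side carrier [[0.5448, 0.0363, 0.0097]]
side hole_left [[0.5518, 0.0899, 0.0124]]
side hole_right [[0.5458, -0.0142, 0.0168]]
side pin_left [[0.554, 0.0935, 0.0195]]
side pin_right [[0.549, -0.0165, 0.0229]]
```

View pics/s3.png

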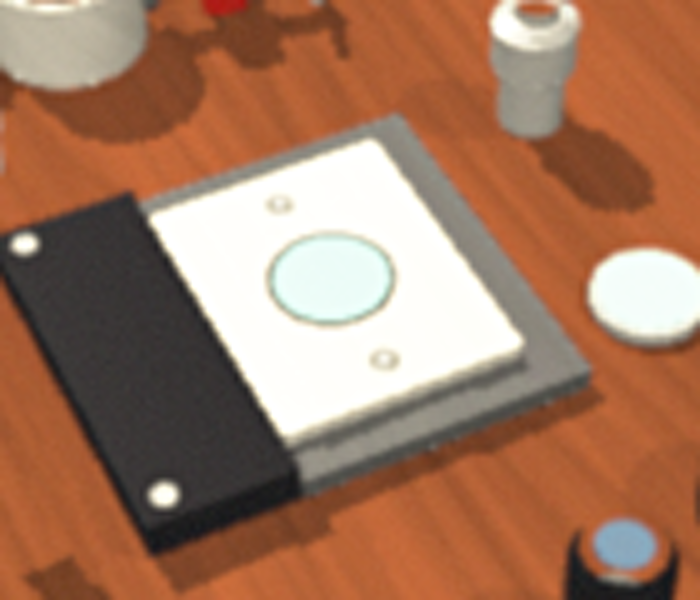

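Seen from the side, the plate lies in front of the step and the pin noses show in both holes. I'll check height and tilt directly with a light guarded touch, which would also settle it.

Run:
```python
from h import *
r.move_l(w(-110,0,.06),vel=.3)
for x,y in ((-35,0),(30,0),(10,80),(10,-80)):
    r.move_l(w(x,y,.04),vel=.2)
    g=r.move_l(w(x,y,.016),vel=.02,guard=4)
    print(x,y,g,round(telemetry.current_ee_pos()[2]-r.nose_length,4),telemetry.current_wrist_force().round(1))
    r.move_l(w(x,y,.045),vel=.1)
r.move_l(w(10,0,.07),vel=.3); r.move_l(w(-190,0,.12),vel=.3)
look(4); print(plate(cv2.imread("pics/top4.png"),z=.020))
```

```text
-35 0 True 0.0203 [-0.4 -0.1  5. ]
30 0 True 0.0203 [-0.6 -0.7  4.4]
10 80 True 0.0202 [-0.5 -0.2  5.4]
10 -80 True 0.0203 [-0.7 -0.1  4.8]
(array([-1.8,  0.2]), np.float64(0.01), array([110.6, 142.2]), [[-2.0, 51.1], [-2.0, -51.1], [-2.1, -51.6]]) 27.2083
(array([-0.8,  0.6]), np.float64(0.01), array([111.4, 143.3]), [[-1.1, 51.9], [-1.0, -51.0], [-1.1, -51.6]])
```

The top reads 20.2–20.3 mm at all four probe positions, so the plate is flat and seated, and the hand is clear.

```bash
python3 -c "
from plant import r
r.hold(.5); print(r.sign_off())"
```

```text
the job is handed in; nothing more can be done
None
```

The carrier is seated on both pins and lies flat on the deck (top at 20.2–20.3 mm at all four probe positions, 20 mm expected), the hand is clear, and the job was handed in at about 28 s of the 72 s; no verdict came back.

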